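# Set the lamp dial and hold the sample cell in the light path

## Robot

A 6-joint arm with a two-finger parallel gripper is mounted at the origin on a cart in front of the work surface, level with it; the furniture and walls round the work are solid. World frame = base frame: x ahead of the robot, y to its left, z up, the work surface at z = 0. Lengths are in m, angles in rad, forces in N, time in s.
With the tool pointing down it reaches from about 0.35 to 0.775 m from the base axis. Payload 5.5 kg.
Tool frame: the origin (TCP) lies at the very end of the fingers, on their centre line; the grasp point (between the pads) lies env.pinch_z behind it (env.pinch_z is the distance from the TCP to the grasp point, in m); z points along the fingers, y is the line along which they close (so a half turn about z gives the same grasp; the last joint's range is limited). The gripper opens to 85 mm and grips with 20 to 120 N. Pads are 22 mm wide; open, the fingers measure 114 mm over their backs; the gripper's body (76 mm by 85 mm) begins 54 mm behind the grasp point. The pads swing forward as they close: fully open they stand 13 mm farther back than shut.
Start: joints at [-1.255, 0.313, 0.046, 1.304, 0, 1.431], TCP at [0.253, -0.516, 0.231] pointing down, gripper open.
Joint ranges: [-2.76, 2.76], [-0.86, 1.69], [-1.03, 1.26], [-2.2, 2.34], [-1.47, 1.5], [-3.14, 3.14]. Speed limits (rad/s): [2.57, 2.57, 3.14, 3.14, 3.14, 3.14].

## Interface

Orientations are given as a unit quaternion [w, x, y, z].
In Python, from workcell import env, eyes gives the robot as it stands.
- The arm moves only by the shell command python3 -m jog 'ROWS' [FORCE]. ROWS is JSON, one flat list of numbers, 7 for each row, row after row: the shift along the world's x, y, z as a fraction of full scale, then the turn, a rotation vector about the world's x, y, z as a fraction of full scale, then the opening, from -1 (shut) to 1 (fully open), so that 0 is half open. A call has 1 to 12 rows; each row is the pose to reach, as a shift and turn from the pose commanded when the call began, turning the shorter way round; what a row does not reach only later rows make up. Full scale, the value 1, is 20 cm for a shift and pi rad for a turn. A row lasts 1/12 s, in which the tool goes at most 41.7 mm and 7.16 degrees, less where a joint would pass 70% of its speed; a pose out of reach is approached as far as the arm can. A call with a number of a shift or a turn outside -1 to 1 is refused whole. A call with a gripper value outside its range is refused whole. The fingers move at their own pace and stop on an object; FORCE is the grip in N (left out, the last holds). Time passes only in rows, so rows that repeat a pose let the fingers close. It gives the time, the measured TCP pose, the force, the opening and the grip force at its end, in the units of the state.
- env.get_state(): the state, without advancing time (a new reading comes with each control period).
- eyes.read_camera(name): name is "scene" or "top" or "wrist"; returns (picture, depth): 420x560x3 uint8, red, green, blue; 420x560 float32, m along the optical axis (not along the pixel's ray), 0 where there is no reading.
- eyes.calibration(name): a dict with "fx", "fy", "cx", "cy" (pixels), "R" (3x3) and "t" (3): a world point X has camera coordinates R X + t; the wrist camera has in their place "tool_from_camera" (4x4, takes a point from camera to tool coordinates, whose origin is the TCP and whose axes are the flange's). Camera axes: x right, y down, z forward; pixel columns grow to the right and rows downward; lengths in m; the calibration is good to about 2 mm. A picture is of the moment at which its call begins: read the wrist's pose just before it. calibration takes no time and is no camera call.
- env.hand_in(): hands the job in; it is judged then, once.
The state is a dict: "clock": time; "joint_pos": joint angles; "qvel": joint speeds; "tau": joint torques, N m; "tcp_pos": TCP position; "orientation": TCP orientation; "wrist_force": force on the tool from outside, world axes, zero at the start; "ft_torque": the same for the moment, N m; "finger_gap": finger opening in m; "grip_force": force on a finger pad.
Only numpy, scipy, OpenCV 4.12 (cv2) and the standard library are available. Lean on these libraries where they do the work, as an engineer would, in place of code of your own. Each camera call takes 0.05 s, during which the arm holds its last target. There are 200 camera calls.

## Task

First turn the dial of the colour tester until its pointer stands at the one long mark of the scale. Then pick up the tall sample cell, gripping it by its two frosted, ribbed faces and never touching its clear faces, and hold it upright in the light path midway between the two lenses, its clear faces squarely facing them and the middle of its lower half level with them, without bumping the tester. Finish while still holding it there, still and in mid-air; the short cell, salt shaker, tin and lemon stay where they are.

Things in the scene. Friction and masses are not known exactly. Their poses are not given: they have to be found in the camera images.
- gauge: Colour tester, fixed. Base plate 110 x 340 x 12 mm, x -55 to 55, y -239 to 101; origin on the worktop below the middle of the light path, which runs along y. Two round dark heads, 34 mm thick, face each other along y, lenses 87 mm apart; the heads reach out to y = -96 and 96 and up to 92 mm above the worktop. Control box 104 x 104 mm at its -y end, centre y = -185, top 50 mm up, carries the dial.
- beam_mid (a point): Middle of the light path: midway between the two lenses, 75 mm above the worktop. Axes as the gauge's. Above the back of the worktop, from about x = 0.58 m on in the robot's frame, a wall cabinet hangs 0.49 m up: keep the wrist in front of it.
- dial (a joint): Dial angle in rad, growing clockwise seen from above. At 0 the pointer (nib on the rim, white line) points along the gauge's +x. Short ticks every 0.4 rad from -2.0 to 2.0; the one long mark (16 mm long, others 5 mm) is at 0.8. Stops at -2.4 and 2.4. Light friction (0.04 N m); stays where left. Starts 0.5 to 1.5 rad short of the mark: turn it clockwise.
- dial_top (a point): On the dial's vertical axis at the top of its grip, 82 mm above the worktop; turns with the dial, x = pointer direction. The grip is an upright bar 13 mm thick, 44 mm long along the pointer, 24 mm tall, on a round skirt 48 mm across and 8 mm high.
- tall_cell: Tall sample cell, a loose closed box standing upright, 26 mm (x) by 43 mm (y) by 90 mm tall, about 0.12 kg; origin at the centre of its underside. The faces at +x and -x, 26 mm apart and 40 mm wide, are frosted with horizontal ribs: the grip faces. The faces at +y and -y are clear panes, not to be touched. Thin grey cap. Either clear face may face either lens.
- cell_eye (a point): Point on the tall cell's centre line, 24 mm above its underside (the middle of its lower half); this point belongs at beam_mid.
- tall_cell_pane_a: Clear pane on the tall cell's +y face, 18 mm wide, 78 mm tall, standing 1.5 mm proud; origin at its centre.
- tall_cell_pane_b: The like pane on the tall cell's -y face.
- short_cell: The short sample cell: same make and footprint, 55 mm tall; a bystander standing beside the tall one (either may be on the left). Origin at the centre of its underside.
- salt_shaker: Salt shaker, 44 mm across, 90 mm tall, a bystander. Origin at the centre of its underside.
- tuna_tin: Flat food tin, 86 mm across, 40 mm tall, a bystander. Origin at the centre of its underside.
- lemon: Lemon, 71 x 53 x 51 mm, a bystander. Origin at the centre of its underside.

How it is judged:
By the outcome, as a careful person would: the job done as asked, in the order asked, and still so for the second after the job is handed in, while the arm keeps its last pose, push and grip.
It also fails if it takes over 51 s, if anything falls off the work surface, if the arm or the gripper's body presses on something with over 40 N, if the wrist force passes 120 N, or if a joint passes its speed limit or range.

## Working session

There is one attempt and no reset: what is moved stays moved. The work goes in short steps, Python scripts to look and compute and a shell command to move; the robot and the scene stay as the last step left them, time stands still between calls to the robot, and variables do not carry over. Pictures are saved under pics/ and viewed, at most 10 in all, crops included, and the job is handed in when it is done.

```bash
ls; mkdir -p pics; python3 - <<'E'
from workcell import env, eyes
import cv2, numpy as np
s=env.get_state(); print(s, env.pinch_z)
for n in ("top","scene"):
    p,d=eyes.read_camera(n); cv2.imwrite(f"pics/{n}0.png",p[:,:,::-1]); np.savez(f"pics/{n}0.npz",p=p,d=d)
    print(n,eyes.calibration(n))
print(eyes.calibration("wrist"))
E
```

```text
pics
{'clock': 0.0, 'joint_pos': array([-1.25458453e+00,  3.14023126e-01,  4.49635257e-02,  1.30354921e+00,
        1.42029140e-05,  1.43119721e+00]), 'qvel': array([ 0.00136591,  0.00081053,  0.00078423,  0.00038587,  0.0010069 ,
       -0.00091695]), 'tau': array([-6.09965282e-04, -4.80629575e+01,  2.98531294e+01,  1.92913658e-02,
       -2.23203356e-04, -2.41269341e-06]), 'tcp_pos': array([ 0.25294953, -0.51582116,  0.23038959]), 'orientation': array([-9.03335226e-04,  9.74141369e-01,  2.25937541e-01, -7.28489928e-05]), 'wrist_force': array([ 0.54744058,  0.07089724, -1.06957816]), 'ft_torque': array([ 0.02592666,  0.00678022, -0.04556135]), 'grip_force': 0.0, 'finger_gap': 0.08553777766822798} 0.0187
top {'fx': 419.85027091599306, 'fy': 419.85027091599306, 'cx': 285.6970620349241, 'cy': 209.338288354194, 'R': array([[ 1.94451634e-02, -9.99810537e-01, -8.81237758e-04],
       [-9.83274345e-01, -1.89638953e-02, -1.81140644e-01],
       [ 1.81089613e-01,  4.38880790e-03, -9.83456807e-01]]), 't': array([-0.07049262,  0.5451742 ,  1.32849491])}
scene {'fx': 418.2867439980071, 'fy': 418.2867439980071, 'cx': 276.9051262732413, 'cy': 210.16393737284417, 'R': array([[ 0.87513768, -0.48368138, -0.01365172],
       [-0.33828331, -0.59140501, -0.73198669],
       [ 0.34597463,  0.64520728, -0.68118215]]), 't': array([-0.48280931,  0.21327087,  1.18128139])}
{'fx': 364.1168582294279, 'fy': 364.1168582294279, 'cx': 277.27608292646323, 'cy': 211.62183617837172, 'tool_from_camera': array([[-8.22961631e-04, -9.53061800e-01, -3.02774716e-01,
         7.67304921e-02],
       [ 9.99999076e-01, -4.56672115e-04, -1.28056968e-03,
         7.60487067e-04],
       [ 1.08219328e-03, -3.02775490e-01,  9.53061295e-01,
        -1.42913944e-01],
       [ 0.00000000e+00,  0.00000000e+00,  0.00000000e+00,
         1.00000000e+00]])}
```

View pics/top0.png

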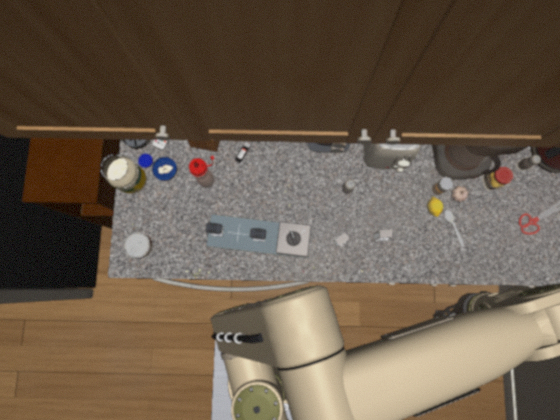

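View pics/scene0.png

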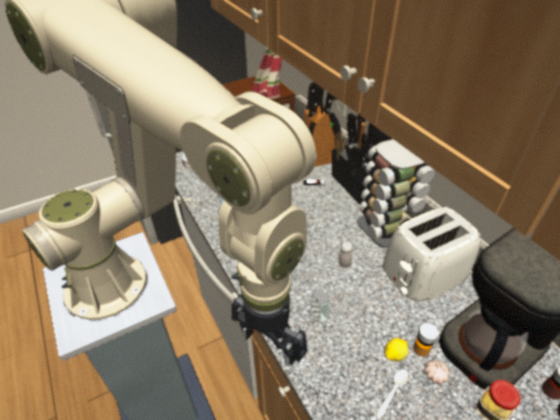

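The top view shows the tester at about (258,236), with the dial box at (293,238). The two cells are near (342,240) and (386,235), the lemon at (436,206), the shaker at (349,186) and the tin at (137,245).

```bash
cat > h.py <<'E'
from workcell import env, eyes
import cv2, numpy as np
from scipy.spatial.transform import Rotation as Ro
def Rq(q): return Ro.from_quat(np.r_[q[1:],q[0]]).as_matrix()
def cam(n):
    c=eyes.calibration(n); K=np.array([[c["fx"],0,c["cx"]],[0,c["fy"],c["cy"]],[0,0,1]])
    if n=="wrist":
        s=env.get_state(); T=np.eye(4); T[:3,:3]=Rq(s["orientation"]); T[:3,3]=s["tcp_pos"]
        W=T@c["tool_from_camera"]; return K,W[:3,:3],W[:3,3]
    return K,c["R"].T,-c["R"].T@c["t"]
def cloud(K,R,o,d):
    v,u=np.mgrid[:d.shape[0],:d.shape[1]]
    P=np.stack([(u-K[0,2])/K[0,0]*d,(v-K[1,2])/K[1,1]*d,d],-1)@R.T+o
    P[d==0]=np.nan; return P
def onplane(K,R,o,uv,z):
    uv=np.atleast_2d(uv).astype(float)
    r=np.c_[(uv[:,0]-K[0,2])/K[0,0],(uv[:,1]-K[1,2])/K[1,1],np.ones(len(uv))]@R.T
    return o+r*((z-o[2])/r[:,2])[:,None]
def rect(img,K,R,o,z,x0,x1,y0,y1,s):
    # ortho view at plane z: up=+x, left=+y, s px per m
    w,h=int((y1-y0)*s),int((x1-x0)*s)
    v,u=np.mgrid[:h,:w]; P=np.stack([x1-v/s,y1-u/s,np.full(u.shape,z)],-1)
    c=(P-o)@R; m=c@K.T; m=(m[...,:2]/m[...,2:]).astype(np.float32)
    return cv2.remap(img,m[...,0],m[...,1],cv2.INTER_CUBIC)
E
python3 - <<'E'
from h import *
f=np.load("pics/top0.npz");p,d=f["p"],f["d"];K,R,o=cam("top")
P=cloud(K,R,o,d)
hsv=cv2.cvtColor(p,cv2.COLOR_RGB2HSV)
for a in [(237,238),(293,226),(214,228),(258,233),(342,239),(386,234),(349,186)]: print(a,P[a[1],a[0]].round(3),p[a[1],a[0]])
m=(abs(P[...,2]-0.012)<0.012)&(hsv[...,1]>50)&(hsv[...,0]>85)&(hsv[...,0]<125); m[:,:200]=0;m[:,320:]=0
n,l,st,ce=cv2.connectedComponentsWithStats(m.astype(np.uint8))
k=1+st[1:,4].argmax(); v,u=np.where(l==k); print(st[k]); W=onplane(K,R,o,np.c_[u,v],0.012)
print(cv2.minAreaRect(W[:,:2].astype(np.float32)*1000))
# box top
b=abs(P[...,2]-0.05)<0.008; b[:,:275]=0;b[:,315:]=0;b[:215]=0;b[260:]=0
v,u=np.where(b);W=onplane(K,R,o,np.c_[u,v],0.05);print(cv2.minAreaRect(W[:,:2].astype(np.float32)*1000))
for (x0,x1,y0,y1) in [(325,360,225,255),(370,400,220,250)]:
    Q=P[y0:y1,x0:x1].reshape(-1,3);Q=Q[Q[:,2]>0.025];print(len(Q),Q[:,2].max() if len(Q) else 0,Q.mean(0) if len(Q) else 0)
r=rect(p,K,R,o,0.07,0.3,0.62,-0.4,0.25,1200)
cv2.imwrite("pics/r0.png",r[:,:,::-1])
E
```

```text
(237, 238) [0.453 0.1   0.017] [144 151 157]
(293, 226) [ 0.492 -0.085  0.045] [177 170 167]
(214, 228) [0.474 0.165 0.093] [64 67 70]
(258, 233) [0.461 0.026 0.092] [71 75 78]
(342, 239) [ 0.451 -0.243  0.057] [182 175 169]
(386, 234) [ 0.466 -0.377  0.092] [174 168 164]
(349, 186) [ 0.62  -0.263  0.088] [167 167 159]Traceback (most recent call last):
  File "<stdin>", line 8, in <module>
ValueError: attempt to get argmax of an empty sequence
```

```bash
python3 - <<'E'
from h import *
f=np.load("pics/top0.npz");p,d=f["p"],f["d"];K,R,o=cam("top")
P=cloud(K,R,o,d);Z=P[...,2]
m=(Z>0.007)&(P[...,0]>0.3)&(P[...,0]<0.56)&(P[...,1]<0.25)&(P[...,1]>-0.2)
Q=P[m];print("plate",cv2.minAreaRect(Q[:,:2].astype(np.float32)*1000))
for n,mm in [("box",(abs(Q[:,2]-0.05)<0.01)&(Q[:,1]<-0.01)),("heads",(Q[:,2]>0.07)&(Q[:,1]>-0.01))]:
    print(n,cv2.minAreaRect(Q[mm][:,:2].astype(np.float32)*1000))
for n,y0,y1 in (("short",-.30,-.2),("tall",-.43,-.33)):
    q=P[(P[...,0]>.4)&(P[...,0]<.54)&(P[...,1]>y0)&(P[...,1]<y1)&(Z>.03)]
    q=q[q[:,2]>q[:,2].max()-.012]
    print(n,len(q),q.mean(0),q[:,2].max(),cv2.minAreaRect(q[:,:2].astype(np.float32)*1000))
r=rect(p,K,R,o,0.06,0.35,0.56,-0.42,0.22,1200)
cv2.imwrite("pics/r0.png",r[:,:,::-1])
E
```

```text
plate ((431.3502197265625, 24.368087768554688), (449.2097473144531, 257.6784973144531), 89.10040283203125)
box ((450.61944580078125, -85.04171752929688), (103.77425384521484, 104.09356689453125), 84.08721160888672)
heads ((469.2898864746094, 99.24179077148438), (192.40887451171875, 34.493370056152344), 84.19324493408203)
short 103 [ 0.45159793 -0.24205294  0.05557248] 0.061514786653427356 ((451.9417419433594, -242.29579162597656), (24.984676361083984, 42.53866958618164), 37.505043029785156)
tall 104 [ 0.46816191 -0.37433681  0.09038497] 0.09799523495281082 ((469.0216369628906, -373.92120361328125), (25.982398986816406, 41.730613708496094), 2.9167253971099854)
```

View pics/r0.png

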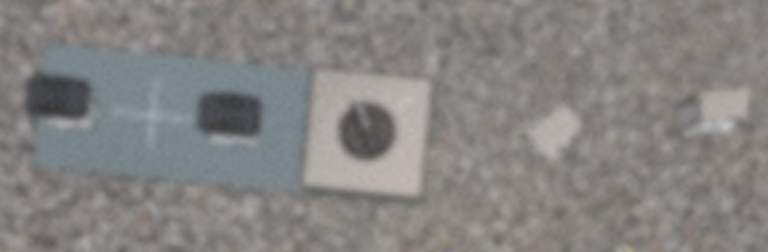

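The tester's origin is about (0.469, 0.099) with a yaw of about −5.8°. The dial is near (0.4506, −0.085), with its pointer up and slightly left at about −0.4 rad. The tall cell is at (0.469, −0.374) with a yaw of about +3°. I'll move to a point above the dial.

```bash
python3 -m jog '[0.2,0.5,0,0,0,0.22,1, 0.3,0.8,0,0,0,0.4444,1, 0.4,1,0,0,0,0.4444,1, 0.4,1,0,0,0,0.4444,1, 0.4,1,0,0,0,0.4444,1, 0.4,1,0,0,0,0.4444,1, 0.4,1,0,0,0,0.4444,1, 0.4,1,0,0,0,0.4444,1, 0.4,1,0,0,0,0.4444,1, 0.4,1,0,0,0,0.4444,1, 0.4,1,0,0,0,0.4444,1, 0.4,1,0,0,0,0.4444,1]'
python3 -m jog '[0.4,1,0,0,0,0.4444,1, 0.4,1,0,0,0,0.4444,1, 0.4,1,0,0,0,0.4444,1, 0.4,1,0,0,0,0.4444,1, 0.4,1,0,0,0,0.4444,1, 0.4,1,0,0,0,0.4444,1, 0.4,1,0,0,0,0.4444,1, 0.4,1,0,0,0,0.4444,1, 0.4,1,0,0,0,0.4444,1, 0.4,1,0,0,0,0.4444,1, 0.4,1,0,0,0,0.4444,1, 0.4,1,0,0,0,0.4444,1]'
python3 - <<'E'
from h import *
s=env.get_state();print(s["tcp_pos"],s["joint_pos"])
t=Rq(s["orientation"]);print("closeyaw",np.degrees(np.arctan2(t[1,1],t[0,1])),t[:,2])
K,R,o=cam("wrist");p,d=eyes.read_camera("wrist");np.savez("pics/w1.npz",p=p,d=d,K=K,R=R,o=o)
cv2.imwrite("pics/w1.png",p[:,:,::-1])
E
```

```text
clock: 1.1
tcp_pos: [0.333, -0.316, 0.231]
orientation: [-0.0, 0.599, 0.8, 0.0]
wrist_force: [0.7, 0.6, -0.1]
finger_gap: 0.0857
grip_force: 0.0
clock: 2.1
tcp_pos: [0.4129, -0.1162, 0.2311]
orientation: [-0.0, -0.054, 0.999, 0.0]
wrist_force: [0.2, 0.2, -0.1]
finger_gap: 0.0855
grip_force: 0.0
[ 0.41290761 -0.11619853  0.23109343] [-4.61984531e-01  3.12229209e-02 -2.97687669e-01  1.24252027e+00
  8.67467028e-05 -5.69774054e-01]
closeyaw 96.17587739196357 [-5.29348065e-04  3.60479827e-04 -9.99999795e-01]
```

View pics/w1.png

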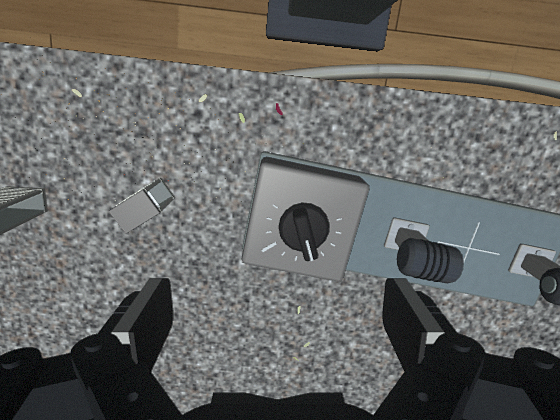

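The wrist view shows the dial at (304,227), with its white pointer line running from (305,238) to (309,260). The long mark is at (262,248)–(276,242) and the light-path cross is at (475,250).

```bash
python3 - <<'E'
from h import *
f=np.load("pics/w1.npz");p,d,K,R,o=[f[k] for k in("p","d","K","R","o")]
P=cloud(K,R,o,d);Z=P[...,2]
q=P[(abs(Z-.05)<.004)&(P[...,1]<-.01)&(P[...,1]>-.16)];print("box",np.median(q[:,2]),cv2.minAreaRect(q[:,:2].astype(np.float32)*1000))
b=(Z>.075)&(P[...,1]<-.03)&(P[...,1]>-.13); q=P[b];print("bar",np.median(q[:,2]),cv2.minAreaRect(q[:,:2].astype(np.float32)*1000))
r=cv2.cvtColor(p,cv2.COLOR_RGB2GRAY)
m=(b&(r>140));v,u=np.where(m);W=P[m];print("white",len(u),u.mean(),v.mean(),W.mean(0) if len(u) else 0)
print("long",onplane(K,R,o,[(262,248),(276,242)],.05))
print("cross",onplane(K,R,o,[(475,250)],.012))
img=rect(p,K,R,o,0.05,0.39,0.51,-.145,-.025,5000);cv2.imwrite("pics/r1.png",img[:,:,::-1])
E
```

```text
box 0.050206973633117435 ((448.41973876953125, -88.116943359375), (103.52931213378906, 103.10851287841797), 84.241943359375)
bar 0.2990562473502427 ((415.95086669921875, -75.75106811523438), (84.19482421875, 77.38382720947266), 33.75342559814453)
white 187 394.7486631016043 310.3850267379679 [ 0.41699213 -0.07595387  0.22138557]
long [[ 0.47586336 -0.12488075  0.05      ]
 [ 0.46822891 -0.11211506  0.05      ]]
cross [[0.47026289 0.10426795 0.012     ]]
```

View pics/r1.png

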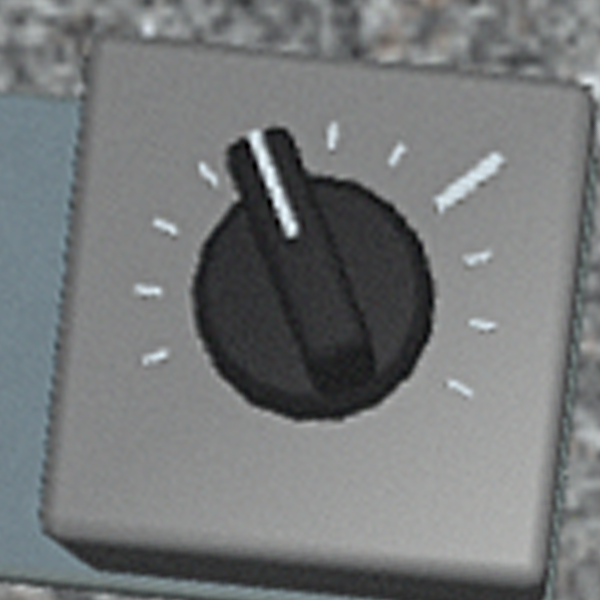

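```bash
python3 -m jog '[0.18,0.145,0,0,0,0.04,1, 0.18,0.145,-0.2,0,0,0.079,0, 0.18,0.145,-0.4,0,0,0.079,0, 0.18,0.145,-0.55,0,0,0.079,0, 0.18,0.145,-0.7,0,0,0.079,0, 0.18,0.145,-0.8,0,0,0.079,0, 0.18,0.145,-0.84,0,0,0.079,0, 0.18,0.145,-0.84,0,0,0.079,0]'
python3 -m jog '[0,0,0,0,0,0,-1, 0,0,0,0,0,0,-1, 0,0,0,0,0,0,-1, 0,0,0,0,0,0,-1, 0,0,0,0,0,0,-1, 0,0,0,0,0,0,-1, 0,0,0,0,0,0,-1, 0,0,0,0,0,0,-1, 0,0,0,0,0,0,-1, 0,0,0,0,0,0,-1, 0,0,0,0,0,0,-1, 0,0,0,0,0,0,-1]' 30
```

```text
clock: 2.82
tcp_pos: [0.4474, -0.0868, 0.0615]
orientation: [-0.002, -0.175, 0.985, 0.001]
wrist_force: [-0.1, 0.5, 0.0]
finger_gap: 0.0428
grip_force: 0.0
clock: 3.82
tcp_pos: [0.4504, -0.0873, 0.065]
orientation: [0.002, -0.176, 0.984, -0.0]
wrist_force: [-0.0, 3.2, 7.2]
finger_gap: 0.0119
grip_force: 32.1
```

```bash
python3 -m jog '[0,0,0.015,0,0,-0.03,-1, 0,0,0.015,0,0,-0.07,-1, 0,0,0.015,0,0,-0.1,-1, 0,0,0.015,0,0,-0.14,-1, 0,0,0.015,0,0,-0.17,-1, 0,0,0.015,0,0,-0.21,-1, 0,0,0.015,0,0,-0.245,-1, 0,0,0.015,0,0,-0.28,-1, 0,0,0.015,0,0,-0.32,-1, 0,0,0.015,0,0,-0.355,-1, 0,0,0.015,0,0,-0.385,-1, 0,0,0.015,0,0,-0.4,-1]'
python3 -m jog '[0,0,0,0,0,0,-1, 0,0,0,0,0,0,-1, 0,0,0,0,0,0,-1]'
python3 -m jog '[0,0,0,0,0,0,0, 0,0,0,0,0,0,0, 0,0,0,0,0,0,0, 0,0,0,0,0,0,0, 0,0,0.3,0,0,0,0, 0,0,0.5,0,0,0,1, 0,0,0.7,0,0,0,1, -0.2,-0.3,0.7,0,0,0,1, -0.2,-0.3,0.7,0,0,0,1, -0.2,-0.3,0.7,0,0,0,1, -0.2,-0.3,0.7,0,0,0,1]'
python3 - <<'E'
from h import *
K,R,o=cam("wrist");p,d=eyes.read_camera("wrist");np.savez("pics/w2.npz",p=p,d=d,K=K,R=R,o=o)
s=env.get_state();t=Rq(s["orientation"]);print(s["tcp_pos"],"closeyaw",np.degrees(np.arctan2(t[1,1],t[0,1])))
img=rect(p,K,R,o,0.05,0.39,0.51,-.145,-.025,5000);cv2.imwrite("pics/r2.png",img[:,:,::-1])
E
```

```text
clock: 4.82
tcp_pos: [0.4499, -0.0876, 0.0656]
orientation: [0.001, 0.438, 0.899, 0.0]
wrist_force: [5.1, -0.8, -17.1]
finger_gap: 0.0122
grip_force: 33.0
clock: 5.07
tcp_pos: [0.4499, -0.0876, 0.0656]
orientation: [0.001, 0.436, 0.9, 0.0]
wrist_force: [5.9, -1.4, -17.5]
finger_gap: 0.0121
grip_force: 33.0
clock: 5.98
tcp_pos: [0.409, -0.1485, 0.2074]
orientation: [0.001, 0.437, 0.899, -0.0]
wrist_force: [1.0, -0.3, 0.4]
finger_gap: 0.0853
grip_force: 0.0
[ 0.40903046 -0.14771685  0.20677669] closeyaw 38.219636966428475
```

View pics/r2.png

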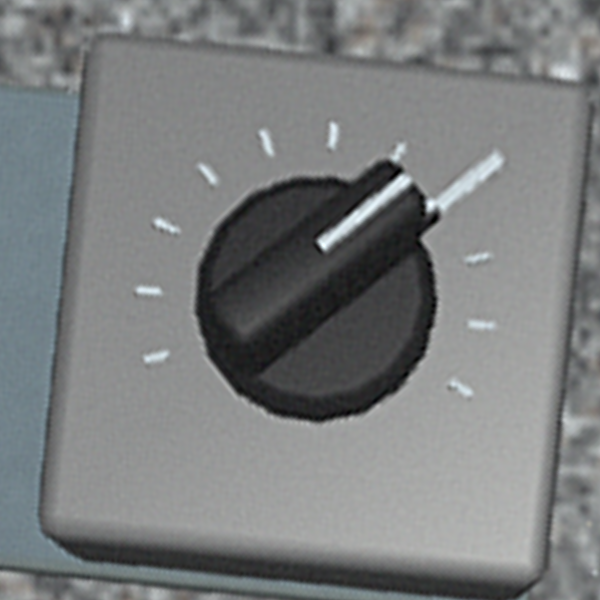

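The pointer line, from (321,246) to (407,178), is parallel to the long mark at (437,208)–(502,158), both at −51.7°. The dial is set, so next is the tall cell.

```bash
python3 -m jog '[0.1,-0.2,0,0,0,-0.03,1, 0.2,-0.4,0,0,0,-0.07,1, 0.3,-0.6,0,0,0,-0.1,1, 0.3,-0.8,0,0,0,-0.15,1, 0.3,-0.98,0,0,0,-0.196,1, 0.3,-0.98,0,0,0,-0.196,1, 0.3,-0.98,0,0,0,-0.196,1, 0.3,-0.98,0,0,0,-0.196,1]'
python3 - <<'E'
from h import *
K,R,o=cam("wrist");p,d=eyes.read_camera("wrist");np.savez("pics/w3.npz",p=p,d=d,K=K,R=R,o=o)
s=env.get_state();t=Rq(s["orientation"]);print(s["tcp_pos"],"closeyaw",np.degrees(np.arctan2(t[1,1],t[0,1])))
P=cloud(K,R,o,d);Z=P[...,2]
m=(abs(Z-.09)<.006)&(abs(P[...,0]-.469)<.05)&(abs(P[...,1]+.374)<.05)
q=P[m];print(len(q),np.median(q[:,2]),cv2.minAreaRect(q[:,:2].astype(np.float32)*1000),q.mean(0))
cv2.imwrite("pics/w3.png",p[:,:,::-1])
E
```

```text
clock: 6.7
tcp_pos: [0.4692, -0.3422, 0.2051]
orientation: [-0.001, 0.687, 0.726, 0.0]
wrist_force: [0.4, 0.2, -1.1]
finger_gap: 0.0857
grip_force: 0.0
[ 0.46919776 -0.34169048  0.20555291] closeyaw 3.2188833332211813
1738 0.0900617908616339 ((467.58123779296875, -377.5124206542969), (25.983591079711914, 42.36411666870117), 2.4206271171569824) [ 0.46736675 -0.37653142  0.08985433]
```

View pics/w3.png

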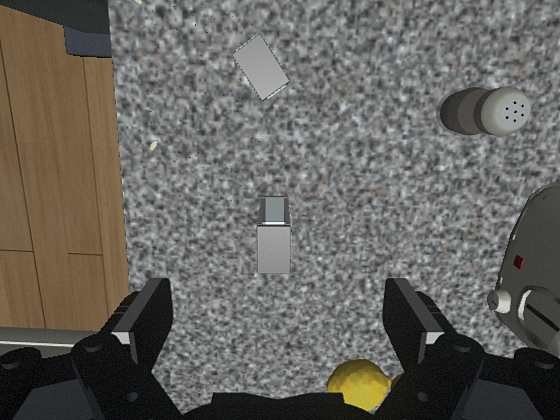

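The wrist view shows the tall cell's cap at (274,248), centred between the open fingers. It measures (0.4676, −0.3775), yaw 2.4°, and its 26 × 42 mm size agrees with the given one. I'll descend and grip.

```bash
python3 -m jog '[-0.008,-0.179,0,0,0,-0.0044,1, -0.008,-0.179,-0.1,0,0,-0.0044,1, -0.008,-0.179,-0.3,0,0,-0.0044,1, -0.008,-0.179,-0.5,0,0,-0.0044,1, -0.008,-0.179,-0.65,0,0,-0.0044,1, -0.008,-0.179,-0.76,0,0,-0.0044,0.6, -0.008,-0.179,-0.81,0,0,-0.0044,0.5, -0.008,-0.179,-0.81,0,0,-0.0044,0.4, -0.008,-0.179,-0.81,0,0,-0.0044,0.4]'
python3 -m jog '[0,0,0,0,0,0,0, 0,0,0,0,0,0,-0.2, 0,0,0,0,0,0,-0.3, 0,0,0,0,0,0,-0.5, 0,0,0,0,0,0,-1, 0,0,0,0,0,0,-1, 0,0,0,0,0,0,-1, 0,0,0,0,0,0,-1, 0,0,0,0,0,0,-1, 0,0,0,0,0,0,-1]' 35
python3 -m jog '[0,0,0.05,0,0,0,-1, 0,0,0.15,0,0,0,-1, 0,0,0.3,0,0,0,-1, 0,0,0.5,0,0,0,-1, 0,0,0.7,0,0,0,-1, 0,0,0.85,0,0,0,-1, 0,0,0.95,0,0,0,-1, 0,0,1,0,0,0,-1, 0,0,1,0,0,0,-1]'
```

```text
clock: 7.5
tcp_pos: [0.468, -0.3783, 0.0451]
orientation: [0.0, 0.692, 0.722, 0.0]
wrist_force: [0.5, -1.0, 0.9]
finger_gap: 0.06
grip_force: 0.0
clock: 8.33
tcp_pos: [0.4682, -0.38, 0.046]
orientation: [0.001, 0.693, 0.721, 0.0]
wrist_force: [-0.4, 1.4, 6.6]
finger_gap: 0.0258
grip_force: 35.1
clock: 9.08
tcp_pos: [0.4683, -0.3801, 0.2474]
orientation: [0.003, 0.693, 0.721, -0.0]
wrist_force: [1.0, 0.6, -1.3]
finger_gap: 0.0256
grip_force: 34.5
```

```bash
python3 -m jog '[0,0.07,0,0,0,0,-1, 0,0.2,0,0,0,0,-1, 0,0.36,0,0,0,0,-1, 0,0.52,0,0,0,0,-1, 0,0.68,0,0,0,0,-1, 0,0.84,0,0,0,0,-1, 0,1,0,0,0,0,-1]'
python3 -m jog '[0,0.16,0,0,0,-0.01,-1, 0,0.32,0,0,0,-0.02,-1, 0,0.48,0,0,0,-0.03,-1, 0,0.64,0,0,0,-0.0447,-1, 0,0.8,0,0,0,-0.0447,-1, 0,0.92,0,0,0,-0.0447,-1, 0,1,0,0,0,-0.0447,-1, 0,1,0,0,0,-0.0447,-1]'
python3 -m jog '[0,0.1,0,0,0,0,-1, 0,0.25,0,0,0,0,-1, 0,0.35,0,0,0,0,-1, 0,0.38,0,0,0,0,-1, 0,0.38,0,0,0,0,-1, 0,0.38,0,0,0,0,-1, 0,0.38,0,0,0,0,-1]'
python3 - <<'E'
from h import *
K,R,o=cam("wrist");p,d=eyes.read_camera("wrist");np.savez("pics/w4.npz",p=p,d=d,K=K,R=R,o=o)
s=env.get_state();t=Rq(s["orientation"]);T=s["tcp_pos"];print(T,"closeyaw",np.degrees(np.arctan2(t[1,1],t[0,1])),"z",t[:,2].round(4))
P=cloud(K,R,o,d);Z=P[...,2]
q=P[(Z>.08)&(Z<.1)];print("heads",len(q),cv2.minAreaRect(q[:,:2].astype(np.float32)*1000))
q=P[(abs(Z-.05)<.006)];print("box",len(q),cv2.minAreaRect(q[:,:2].astype(np.float32)*1000) if len(q) else 0)
L=(P-T)@t; m=np.isfinite(Z)&(abs(L[...,0])<.04)&(abs(L[...,1])<.035)&(L[...,2]>-.06)&(L[...,2]<.08)
q=L[m]; print("cell in tool",len(q),np.percentile(q,[1,50,99],axis=0))
cv2.imwrite("pics/w4.png",p[:,:,::-1])
E
```

```text
clock: 9.67
tcp_pos: [0.4661, -0.1772, 0.242]
orientation: [-0.002, 0.693, 0.721, -0.0]
wrist_force: [0.4, 0.2, -1.7]
finger_gap: 0.0258
grip_force: 34.5
clock: 10.33
tcp_pos: [0.4659, 0.0237, 0.2424]
orientation: [-0.002, 0.741, 0.672, -0.001]
wrist_force: [-1.1, -0.0, -0.4]
finger_gap: 0.0258
grip_force: 34.5
clock: 10.92
tcp_pos: [0.4674, 0.0958, 0.2437]
orientation: [-0.0, 0.742, 0.67, -0.001]
wrist_force: [0.2, -0.0, -1.0]
finger_gap: 0.0257
grip_force: 34.6
[0.46748011 0.09572329 0.24394276] closeyaw -5.8839798952819224 z [-6.e-04 -5.e-04 -1.e+00]
heads 3568 ((551.8529663085938, 187.77706909179688), (201.9834747314453, 54.56502914428711), 15.492511749267578)
box 797 ((625.115966796875, 23.997238159179688), (408.2496337890625, 386.6169128417969), 77.15872955322266)
cell in tool 23612 [[-0.01685168 -0.03435946 -0.05817175]
 [ 0.01026035 -0.00023775 -0.0438063 ]
 [ 0.02318386  0.03445256  0.03303657]]
```

View pics/w4.png

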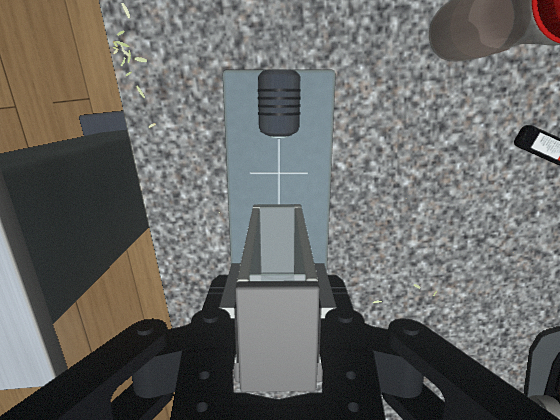

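The view shows the plate with the cross at (279,173), the +y head at (279,103), and the held cell with its cap at (278,335). The cell looks straight in the hand.

```bash
python3 - <<'E'
from h import *
f=np.load("pics/w4.npz");p,d,K,R,o=[f[k] for k in("p","d","K","R","o")]
P=cloud(K,R,o,d);s=env.get_state();T=s["tcp_pos"];t=Rq(s["orientation"]);L=(P-T)@t
print("cross",onplane(K,R,o,[(279,173)],.012))
q=P[70:200,240:320].reshape(-1,3);q=q[(q[:,2]>.08)&(q[:,2]<.1)];print("head",len(q),np.percentile(q[:,2],[5,50,95]),cv2.minAreaRect(q[:,:2].astype(np.float32)*1000))
m=np.zeros(d.shape,bool);m[70:265,215:345]=1;m&=abs(P[...,2]-.012)<.006
q=P[m];print("plate",cv2.minAreaRect(q[:,:2].astype(np.float32)*1000))
c=L[284:388,242:314].reshape(-1,3);print("cap z",np.percentile(c[:,2],[5,50,95]))
zc=np.median(c[:,2]);w=L[270:400,225:330].reshape(-1,3);w=w[abs(w[:,2]-zc)<.003];print("cap rect tool",cv2.minAreaRect(w[:,:2].astype(np.float32)*1000))
for v in range(202,280,12): print(v,L[v,279].round(4))
A=L[215:262,265:292].reshape(-1,3);A=A[np.isfinite(A).all(1)];print("pane fit x=a+by+cz",np.linalg.lstsq(np.c_[np.ones(len(A)),A[:,1:]],A[:,0],rcond=None)[0])
E
```

```text
cross [[0.46845344 0.09557983 0.012     ]]
head 2570 [0.08250151 0.08976649 0.09262675] ((474.9776916503906, 165.4868621826172), (51.76148223876953, 33.198062896728516), 84.27578735351562)
plate ((467.838134765625, 93.35287475585938), (205.97071838378906, 110.31452178955078), 84.16351318359375)
cap z [nan nan nan]
cap rect tool ((0.0, 0.0), (0.0, 0.0), 0.0)
202 [-0.0313  0.0011  0.2316]
214 [0.0229 0.0003 0.0229]
226 [0.0231 0.0002 0.0054]
238 [ 0.0228  0.0001 -0.0077]
250 [ 0.0229  0.0001 -0.0199]
262 [ 0.0232  0.     -0.0307]
274 [ 0.0226  0.     -0.0381]
pane fit x=a+by+cz [0.02286815 0.00754559 0.00250366]
```

```bash
python3 - <<'E'
from h import *
f=np.load("pics/w4.npz");p,d=f["p"],f["d"];K,R,o=f["K"],f["R"],f["o"]
s=env.get_state();T=s["tcp_pos"];t=Rq(s["orientation"]);L=(cloud(K,R,o,d)-T)@t
for v in range(202,212): print(v,p[v,279],L[v,279].round(4),L[v,262].round(4))
E
```

```text
202 [193 204 211] [-0.0313  0.0011  0.2316] [-0.0313 -0.017   0.2314]
203 [201 216 223] [-0.032   0.0011  0.2301] [-0.0329 -0.0171  0.233 ]
204 [120 127 126] [0.0217 0.0003 0.0438] [ 0.0215 -0.0088  0.0445]
205 [79 88 86] [0.0229 0.0003 0.038 ] [ 0.023  -0.0085  0.0377]
206 [83 86 87] [0.023  0.0003 0.0358] [ 0.0231 -0.0084  0.0353]
207 [130 138 136] [0.023  0.0003 0.034 ] [ 0.0232 -0.0083  0.0335]
208 [144 153 157] [0.0231 0.0003 0.0319] [ 0.0227 -0.0083  0.0333]
209 [148 160 163] [0.0229 0.0003 0.0309] [ 0.0226 -0.0082  0.032 ]
210 [144 156 157] [0.023  0.0003 0.029 ] [ 0.0229 -0.0081  0.0292]
211 [149 159 161] [0.0229 0.0003 0.0276] [ 0.0231 -0.008   0.0269]
```

The cell's bottom edge is about 44.5 mm below the TCP, and the cell is centred and upright in the hand. I'll lower it so the TCP ends at z ≈ 0.0955.

```bash
python3 -m jog '[0.005,0,-0.05,0,0,0,-1, 0.005,0,-0.13,0,0,0,-1, 0.005,0,-0.22,0,0,0,-1, 0.005,0,-0.31,0,0,0,-1, 0.005,0,-0.4,0,0,0,-1, 0.005,0,-0.48,0,0,0,-1, 0.005,0,-0.56,0,0,0,-1, 0.005,0,-0.63,0,0,0,-1, 0.005,0,-0.69,0,0,0,-1, 0.005,0,-0.73,0,0,0,-1, 0.005,0,-0.742,0,0,0,-1, 0.005,0,-0.742,0,0,0,-1]'
python3 -m jog '[0,0,0,0,0,0,-1, 0,0,0,0,0,0,-1, 0,0,0,0,0,0,-1, 0,0,0,0,0,0,-1, 0,0,0,0,0,0,-1, 0,0,0,0,0,0,-1]'
python3 - <<'E'
from h import *
K,R,o=cam("wrist");p,d=eyes.read_camera("wrist")
t0=env.get_state();t=Rq(t0["orientation"]);T=t0["tcp_pos"];print(T,"closeyaw",np.degrees(np.arctan2(t[1,1],t[0,1])),t[:,2].round(4),abs(t0["qvel"]).max())
P=cloud(K,R,o,d);L=(P-T)@t
A=L[215:262,265:292].reshape(-1,3);print("pane",np.nanmedian(A,0))
q=P[:200,200:360].reshape(-1,3);q=q[(q[:,2]>.08)&(q[:,2]<.1)];print("head",len(q),cv2.minAreaRect(q[:,:2].astype(np.float32)*1000) if len(q) else 0)
cv2.imwrite("pics/w5.png",p[:,:,::-1])
E
```

```text
clock: 11.97
tcp_pos: [0.468, 0.0964, 0.0951]
orientation: [-0.0, 0.742, 0.67, -0.001]
wrist_force: [0.3, -0.4, -1.5]
finger_gap: 0.0253
grip_force: 34.5
clock: 12.47
tcp_pos: [0.4687, 0.0969, 0.0962]
orientation: [0.0, 0.742, 0.67, 0.0]
wrist_force: [-0.1, 0.3, -1.9]
finger_gap: 0.0254
grip_force: 34.5
[0.46862383 0.09689099 0.09611871] closeyaw -5.793905451995541 [ 5.e-04 -0.e+00 -1.e+00] 0.0010067610437505014
pane [ 2.28192068e-02 -9.76711403e-05 -8.35160382e-03]
head 9414 ((475.1578369140625, 165.1541290283203), (52.329864501953125, 33.87176513671875), 84.46299743652344)
```

View pics/w5.png

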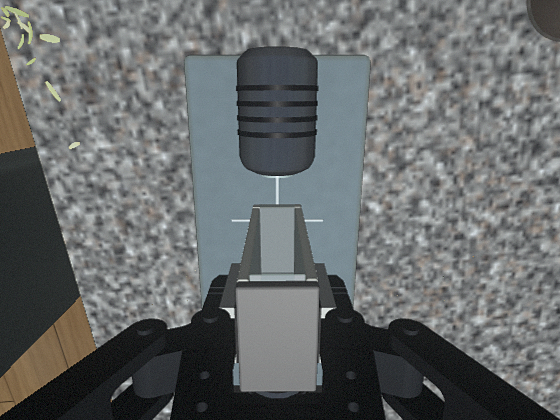

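The head at (277,110), the cross at (277,220) and the cell at (278,335) are all in line. The cell is within about 1 mm of the target and steady, so I'm handing in.

```bash
python3 -c "
from workcell import env
print(env.hand_in())"
```

```text
the job is handed in; nothing more can be done
None
```

I turned the dial to the long mark, and the arm is holding the tall cell by its frosted faces upright in the light path, within about 1 mm of the midpoint by my measurements; I handed the job in at about 12.5 s, and no verdict came back.

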